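# Line up and bolt a round brownie tin in its portioning stand

### The arm

A 7-joint arm with a two-finger parallel gripper is mounted at the origin on the work surface. World frame = base frame: x ahead of the robot, y to its left, z up, the work surface at z = 0. Lengths are in mm, angles in rad, forces in N, time in s.
With the tool pointing down it reaches from about 400 to 925 mm from the base axis. Payload 4.1 kg.
Tool frame: the origin (TCP) lies on the front face of the gripper's body, between the roots of the fingers; the fingertips stand 73 mm ahead of it and the grasp point (between the pads) lies 54 mm ahead of it; y points along the fingers, z is the direction in which the jaws open and shut, and the axes are right-handed (so a half turn about y gives the same grasp; the last joint's range is limited). The gripper opens to 85 mm and grips with 20 to 120 N. Pads are 22 mm wide; open, the fingers measure 114 mm over their backs; the gripper's body (76 mm by 85 mm) begins 54 mm behind the grasp point. The pads swing forward as they close: fully open they stand 13 mm farther back than shut.
Start: joints at [1.226, 0.398, 0.045, 1.537, -0.019, 1.207, -0.051], TCP at [158.2, -630.48, 303.947] pointing down, gripper open.
Joint ranges: [-2.82, 2.82], [-0.49, 2.23], [-1.37, 1.46], [0, 2.46], [-1.36, 4.5], [0.23, 2], [-2.94, 2.94]. Speed limits (rad/s): [2.57, 2.57, 3.14, 3.14, 3.14, 3.14, 3.14].

### API

Orientations are given as a unit quaternion [x, y, z, w].
In Python, from rig import bot gives the robot as it stands. The module is installed in compiled form; this text tells all that it offers.
- The arm moves only by the tool apply_moves, never from a script. Its argument "commands" is a list of rows, each an object with "offset": the shift along the tool's x, y, z in mm, a list of three; "dr": the turn, a rotation vector about the tool's x, y, z in rad, a list of three; "hand": the finger opening in mm, from 0 to 85.4. In form: [{"offset": [dx, dy, dz], "dr": [rx, ry, rz], "hand": hand}, ...]. A call has 1 to 12 rows; each row shifts and turns the commanded pose from where the row before left it, along the tool's axes as they then stand; what a row does not reach is not made up. A row lasts 1/10 s, in which the tool goes at most 50 mm and 8.59 degrees, less where a joint would pass 70% of its speed; a pose out of reach is approached as far as the arm can. A call is refused whole if a number of a shift passes 50 or a number of a turn 0.15, either way. A call with a gripper value outside its range is refused whole. The fingers move at their own pace and stop on an object; "squeeze" is the grip in N (left out, the last holds). Time passes only in rows, so rows that do not move let the fingers close. It gives the time, the measured TCP pose, the force and the opening at its end, in the units of the state.
- bot.sense(): the state, without advancing time (a new reading comes with each control period).
- bot.capture(name): name is "side" or "top"; returns (picture, depth): 400x640x3 uint8, red, green, blue; 400x640 float32, mm along the optical axis (not along the pixel's ray), 0 where there is no reading.
- bot.camera_model(name): a dict with "fovy" (degrees; the focal length in pixels is half the picture's height over the tangent of half this angle, whatever the lens; pixels are square), "cx", "cy" (the principal point, pixels), "R" (3x3) and "t" (3): a world point X has camera coordinates R X + t. Camera axes: x right, y down, z forward; pixel columns grow to the right and rows downward; lengths in mm; the calibration is good to about 2 mm. A picture is of the moment at which its call begins. camera_model takes no time and is no camera call.
- bot.hand_in(): hands the job in, once; it reports no verdict.
Trained networks look in the newest picture that a camera, given by its name, has taken for a name from the list of things; names that differ only in an ending like _2 or _b are one class to them, and where a whole thing is asked for, a point or a joint stands for the part that bears it (a point fixed in the world has none). Each returns a list of dicts, best first, with "score" (0 to 1); they miss things now and then, are a little off and sometimes report something else, mostly with a low value. They report only what shows in the picture. A call takes as long as a camera call.
- bot.outline_of(target, camera): "mask" (400x640 bool, what is visible of it) and "pixel" ([column, row] in pixels, amid what is visible of it).
The state is a dict: "clock": time; "q": joint angles; "joint_vel": joint speeds; "tau": joint torques, N m; "eef_pos": TCP position; "tool_rot": TCP orientation; "wrist_force": force on the tool from outside, world axes, zero at the start; "ft_torque": the same for the moment, N m; "gripper_width": finger opening in mm.
Only numpy, scipy, OpenCV 4.12 (cv2) and the standard library are available. Lean on these libraries where they do the work, as an engineer would, in place of code of your own. Each camera call takes 0.05 s, during which the arm holds its last target.

### The job

Turn the round brownie tin in its portioning stand (the red studs on its rim are there to push on) until the notch in the rim faces the red mark at the bolt, then slide the bolt into the notch until its nose bears firmly on the tin and clamps it, so that it can neither spin nor rattle while it is portioned. Go gently: feel for the contact and do not ram the bolt or push the studs hard, do not lift or tip the tin, and leave everything else on the table where it is. Take the hand away when done.

Things in the scene. Friction and masses are not known exactly. Their poses are not given: they have to be found in the camera images.
- stand: Fixed portioning stand: pale wooden board 236 x 236 mm, 12 mm thick, with an arm 60 mm wide reaching 210 mm from the centre along its own +y. Origin: centre of the nest, at table height; z up. The nest is a round hole in the board, 43 mm across, hidden under the tin. Place and turn vary.
- rails (a point): Middle of the two aluminium rails that guide the bolt, on the stand's arm, at the height of their tops (49 mm above the table), 155 mm from the nest's centre. The rails run from 122 to 188 mm out along the stand's +y, 17 mm apart, each 12 mm thick, with red stripes at the end near the tin.
- mark (a point): The red mark at the bolt's mouth: a point on the stand's +y axis, 104 mm from the nest's centre, 50 mm above the table. The notch must end up here. A red line is painted on the board below it.
- tin: Loose round brownie tin, dark grey, about 0.65 kg, foot 160 mm across, flat on the board; a 40 mm spigot under it, 10 mm long, turns in the nest with 1.5 mm play all round; a few newtons on a stud turn it. Origin: centre of underside (12 mm above table); own +y runs through the notch. Flat rim flange 208 mm across, its top 48 mm above the table; brownie inside level with it. Starts 34 degrees or more off the mark.
- stud (a point): Top of one of four alike upright red studs on the flange, 14 mm in diameter, 26 mm tall, tops 74 mm above the table, 92 mm from the tin's centre at 45 (this one), 135, 225 and 315 degrees from the tin's own +x; so 45 and 135 degrees either side of the notch.
- notch (a point): Mouth of the tin's one notch, at the flange's outer edge, 104 mm from the tin's centre, 50 mm above the table. The notch is 17 mm wide, has a white line on either side, and runs in to the tin's wall, 80 mm from the centre, where the bolt's nose bears. The round nose draws the tin the last 2 mm into line under a light push; if the notch is farther off it jams on the rim and the tin must be turned a little more.
- bolt: Steel bolt sliding along the stand's y axis towards the nest's centre. Origin: on its knob's axis, 38 mm above the table. In the stand's frame it starts at y = 176 to 180 mm (nose clear of the rim) and clamps the tin somewhere between y = 133 and 148 mm. About 6 N of dry friction, no spring: it stays, and keeps pressing, where it is left. Push it with under 20 N; 12 to 15 N clamps well.
- bolt_knob (a point): Top of the bolt's black knob, an upright cylinder 18 mm in diameter, from 50 to 84 mm above the table. Push it towards the tin to shoot the bolt. Below it the tongue, 14 mm wide and 12 mm thick, ends in a half-round nose that is screwed out 56 to 68 mm from the knob's axis, differently each time and not measured: find by feel where it bears on the tin.
- spice_jar: Small amber jar with green cap, 34 mm in diameter, 55 mm tall, loose on the corner of the stand's board at the stand's own +x, -y. Origin: centre of its underside. To be left alone.
- loaf_pan: Dark loaf pan of brownie on a wire rack at the robot's right, 270 x 144 x 60 mm over its rims. Origin: centre of its underside. To be left alone.
- spatula: Spatula 260 mm long with a black handle, lying on the table at the robot's left. Origin: under its middle. To be left alone.

How it is judged:
By the outcome, as a careful person would: the job done as asked, in the order asked, and still so for the second after the job is handed in, with the robot touching nothing.
It also fails if it takes over 72 s, if anything falls off the work surface, if the arm or the gripper's body presses on something with over 40 N, if the wrist force passes 120 N, or if a joint passes its speed limit or range.

## Working session

There is one attempt and no reset: what is moved stays moved. The work goes in short steps, Python scripts to look and compute and a tool call to move; the robot and the scene stay as the last step left them, time stands still between calls to the robot, and variables do not carry over. Pictures are saved under pics/ and viewed, and the job is handed in when it is done.

Besides the shell and the picture viewer there is one more tool, called after "Call:" as name(argument=value, ...) on one line, values as JSON. apply_moves: Moves the arm, as the interface text tells. Its arguments: {"type":"object","properties":{"commands":{"type":"array"},"squeeze":{"type":"number"}},"required":["commands"]}

```bash
mkdir -p pics
cat > h.py <<'E'
import numpy as np, cv2
from rig import bot
def cap(n,name):
    p,d=bot.capture(n); cv2.imwrite(f'pics/{name}.png',p[:,:,::-1]); return p,d
def f(n):
    m=bot.camera_model(n); return m,200/np.tan(np.radians(m['fovy'])/2)
def world(n,u,v,z):  # plane z
    m,F=f(n);R=np.array(m['R']);t=np.array(m['t'])
    r=R.T@np.array([(u-m['cx'])/F,(v-m['cy'])/F,1]);o=-R.T@t
    return o+r*(z-o[2])/r[2]
def pix(n,X):
    m,F=f(n);c=np.array(m['R'])@np.array(X)+np.array(m['t'])
    return [m['cx']+F*c[0]/c[2],m['cy']+F*c[1]/c[2]]
E
python3 - <<'E'
from h import *
s=bot.sense();print(s)
for n in('top','side'):
    cap(n,n+'0');print(n,bot.camera_model(n))
    for t,z in(('stud',74),('bolt_knob',84),('notch',50),('rails',49),('tin',48),('mark',12)):
        for o in bot.outline_of(t,n)[:5]:
            print(t,round(o['score'],2),o['pixel'],o['mask'].sum(),world(n,*o['pixel'],z).round(1))
print(bot.sense()['clock'])
E
```

```text
{'clock': 0.0, 'q': array([ 1.22603239,  0.39919261,  0.04502726,  1.53792263, -0.01869302,
        1.2069306 , -0.05070603]), 'joint_vel': array([-0.00057737,  0.00054102,  0.0011278 ,  0.00121191,  0.0002183 ,
       -0.0021795 ,  0.00125883]), 'tau': array([ 1.29422833e-04, -4.75126219e+01,  1.36426840e+00, -2.54218805e+01,
        1.15497850e-02,  9.65415034e-03, -1.86545640e-05]), 'eef_pos': array([ 158.04746877, -629.95667889,  302.84385809]), 'tool_rot': array([-0.08685026,  0.70247452, -0.70106458,  0.0865739 ]), 'wrist_force': array([-0.22044903, -0.01508306, -0.20293832]), 'ft_torque': array([0.00542338, 0.01298341, 0.01731077]), 'gripper_width': 85.25586264761783}
top {'fovy': 53.803157422610894, 'cx': 318.8201602420704, 'cy': 198.99133557791646, 'R': array([[-0.01475567, -0.99985852, -0.00807469],
       [-0.99215887,  0.01564345, -0.12400021],
       [ 0.12410899,  0.00618167, -0.99224934]]), 't': array([ -26.99249141,  591.06981408, 1317.80396709])}
stud 0.6 [310.8, 208.8] 2911 [553.4  -9.   74. ]
notch 0.59 [308.7, 208.9] 2901 [555.6  -1.3  50. ]
rails 0.66 [279.3, 200.0] 2080 [587.7  98.6  49. ]
rails 0.18 [266.6, 199.1] 84 [591.5 141.9  49. ]
mark 0.57 [281.8, 198.2] 1878 [598.5  93.8  12. ]
side {'fovy': 43.213647357964085, 'cx': 325.3031329034172, 'cy': 206.31197230936124, 'R': array([[-6.86665068e-01, -7.26973851e-01, -3.21657456e-04],
       [-5.42558449e-01,  5.12769407e-01, -6.65355442e-01],
       [ 4.83860944e-01, -4.56701822e-01, -7.46526646e-01]]), 't': array([ 380.86440596,  386.95940317, 1085.82144605])}
stud 0.96 [323.3, 225.8] 3979 [545.6  15.6  74. ]
bolt_knob 0.56 [266.5, 243.8] 191 [593.5 161.4  84. ]
notch 0.86 [325.9, 228.0] 4058 [550.    2.2  50. ]
notch 0.6 [305.3, 253.4] 3400 [525.9  95.7  50. ]
rails 0.91 [301.9, 257.3] 3406 [523.4 109.4  49. ]
tin 0.75 [321.1, 227.6] 4030 [560.8   9.3  48. ]
mark 0.74 [303.8, 256.2] 3289 [543.6  86.6  12. ]
0.7
```

```bash
python3 -c "
import cv2
a=cv2.imread('pics/top0.png')[130:290,210:400];cv2.imwrite('pics/top0z.png',cv2.resize(a,None,fx=3.7,fy=3.7,interpolation=2))
a=cv2.imread('pics/side0.png')[150:320,210:410];cv2.imwrite('pics/side0z.png',cv2.resize(a,None,fx=3.5,fy=3.5,interpolation=2))"
```

```text
(no output)
```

View pics/top0.png

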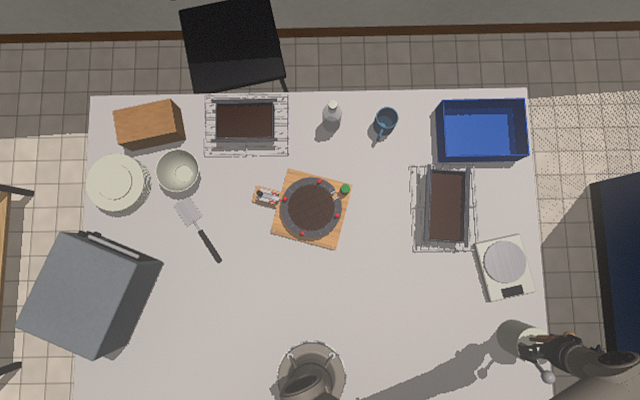

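```bash
sleep 0.1
```

```text
(no output)
```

View pics/side0.png

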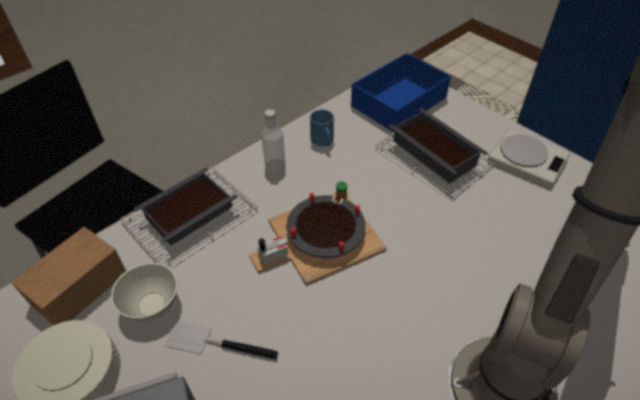

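View pics/top0z.png

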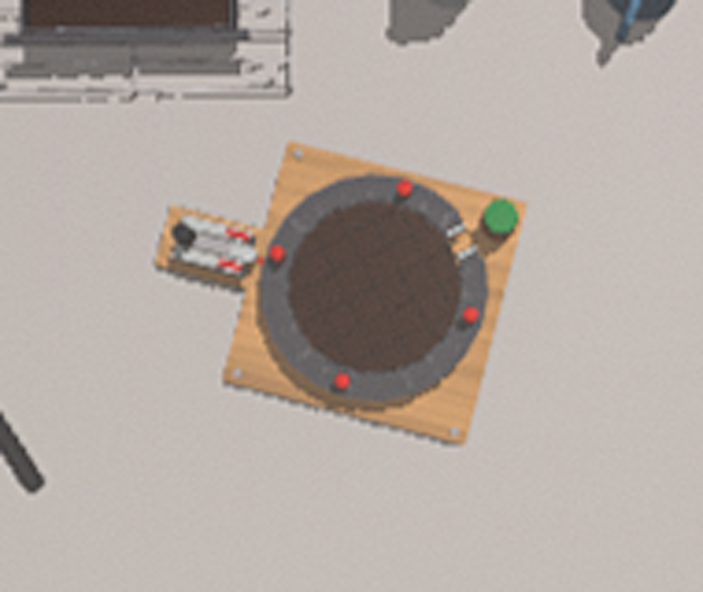

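View pics/side0z.png

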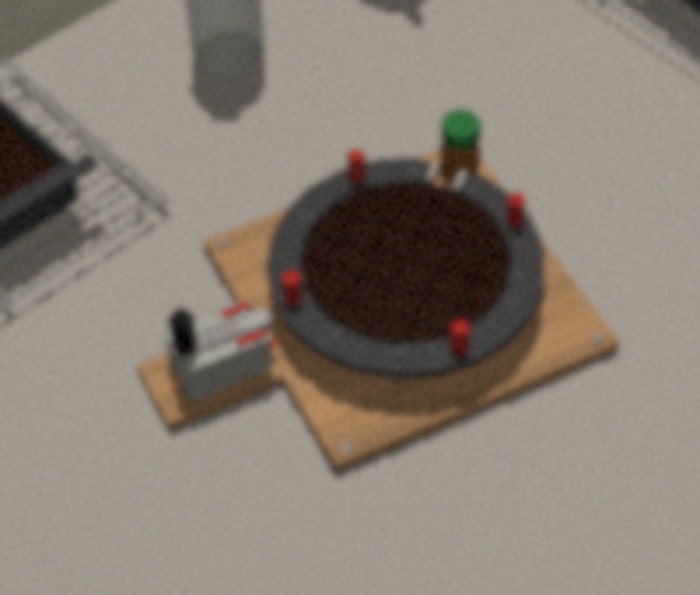

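```bash
cat > seg.py <<'E'
from h import *
def blobs(n,img):
    h=cv2.cvtColor(img,cv2.COLOR_RGB2HSV).astype(int)
    r=img.astype(float);red=((r[...,0]>90)&(r[...,0]>1.9*r[...,1])&(r[...,0]>1.9*r[...,2]))
    roi=np.zeros(red.shape,bool)
    if n=='top': roi[160:260,240:365]=1
    else: roi[170:300,235:400]=1
    red&=roi
    k,l,st,_=cv2.connectedComponentsWithStats(red.astype(np.uint8),connectivity=8)
    out=[]
    ex=np.clip(r[...,0]-(r[...,1]+r[...,2])/2-20,0,None)
    for i in range(1,k):
        m=cv2.dilate((l==i).astype(np.uint8),np.ones((3,3)))>0
        ys,xs=np.nonzero(m);w=ex[m]
        out.append((st[i,4],(xs*w).sum()/w.sum(),(ys*w).sum()/w.sum()))
    return out
E
python3 - <<'E'
from seg import *
for n in('top','side'):
    img=cv2.imread(f'pics/{n}0.png')[:,:,::-1].copy()
    for a,u,v in blobs(n,img):
        print(n,a,round(u,2),round(v,2),world(n,u,v,72 if n=='top' else 61).round(1))
E
```

```text
top 13 319.05 180.19 [649.9 -37.9  72. ]
top 6 273.89 192.85 [609.3 114.2  72. ]
top 15 284.46 197.91 [591.6  78.8  72. ]
top 5 271.81 201.17 [581.3 121.2  72. ]
top 1 279.99 199.97 [584.9  93.8  72. ]
top 13 336.83 214.56 [533.  -95.4  72. ]
top 13 302.14 232.51 [475.2  20.6  72. ]
side 13 311.23 194.83 [655.8 -42.7  61. ]
side 15 356.88 207.33 [ 538.4 -100.5   61. ]
side 24 292.73 229.39 [598.6  73.5  61. ]
side 3 277.97 237.3 [604.8 117.5  61. ]
side 28 340.79 243.53 [481.4  15.8  61. ]
side 5 281.06 245.96 [578.4 129.6  61. ]
```

Run:
```python
from h import *
from scipy.spatial.transform import Rotation as R
s=bot.sense();print(R.from_quat(s['tool_rot']).as_matrix().round(3))
# depth-based checks
p,d=bot.capture('side');pt,dt=bot.capture('top')
def dw(n,u,v,D):
    m,F=f(n);Z=D[int(round(v)),int(round(u))];c=np.array([(u-m['cx'])/F*Z,(v-m['cy'])/F*Z,Z]);return (np.array(m['R']).T@(c-np.array(m['t']))).round(1)
for n,D,L in(('side',d,[(311,195),(357,207),(293,229),(341,243),(266,244),(325,220),(330,260),(341,187),(335,200)]),('top',dt,[(319,180),(284,198),(337,214),(302,232),(259.5,193.5),(311,208),(345,188),(240,250)])):
    for u,v in L: print(n,u,v,dw(n,u,v,D))
# board mask top
h=cv2.cvtColor(pt,cv2.COLOR_RGB2HSV)
m=((h[...,0]>8)&(h[...,0]<22)&(h[...,1]>90)&(h[...,2]>100)).astype(np.uint8);m[:165]=0;m[260:]=0;m[:,:245]=0;m[:,365:]=0
cv2.imwrite('pics/board.png',cv2.resize(m[150:270,240:370]*255,None,fx=5,fy=5,interpolation=0))
w=((pt.min(2)>150)).astype(np.uint8);ys,xs=np.nonzero(w[190:205,325:345]);print(list(zip(xs+325,ys+190)))
```

```text
[[-0.97   0.     0.243]
 [-0.243 -0.    -0.97 ]
 [ 0.    -1.     0.   ]]
side 311 195 [645.7 -33.1  75.2]
side 357 207 [530.4 -91.8  75.5]
side 293 229 [591.8  77.7  72.2]
side 341 243 [474.7  22.   75. ]
side 266 244 [618.3 147.1  46.9]
side 325 220 [571.6 -15.   49.6]
side 330 260 [489.7  44.8   9.9]
side 341 187 [ 616.8 -118.1   67.4]
side 335 200 [ 628.9 -107.9   12.5]
top 319 180 [650.7 -37.8  71.4]
top 284 198 [591.6  80.5  69.9]
top 337 214 [534.5 -95.8  76.8]
top 302 232 [476.8  21.   74.9]
top 259.5 193.5 [606.8 161.4  79.5]
top 311 208 [558.3  -9.2  52. ]
top 345 188 [ 622.8 -125.    66.2]
top 240 250 [420.7 241.8  -3.7]
[(np.int64(333), np.int64(191)), (np.int64(334), np.int64(191)), (np.int64(331), np.int64(192)), (np.int64(332), np.int64(192)), (np.int64(333), np.int64(192)), (np.int64(331), np.int64(193)), (np.int64(336), np.int64(197)), (np.int64(337), np.int64(197)), (np.int64(334), np.int64(198)), (np.int64(335), np.int64(198)), (np.int64(336), np.int64(198)), (np.int64(334), np.int64(199))]
```

View pics/board.png

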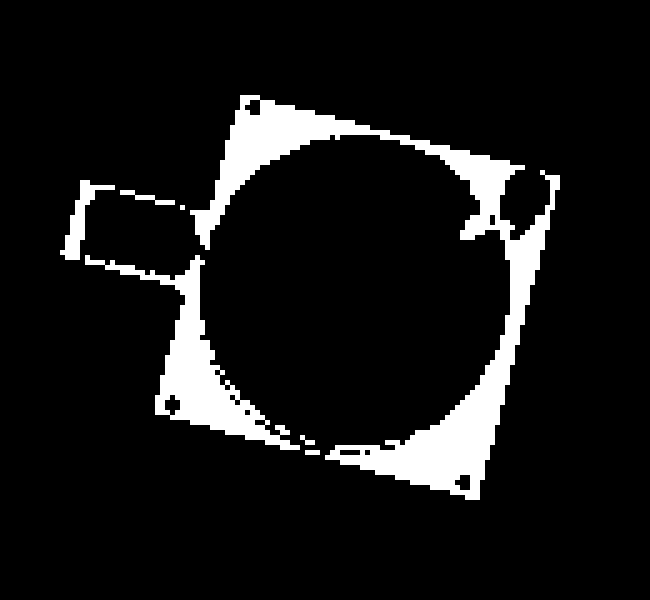

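Run:
```python
from h import *
C=[world('top',u-.3,v-.3,12)[:2] for u,v in[(288.4,169.2),(351.6,185.6),(336,249.6),(271.4,232.6)]]
C=np.array(C);print(C.round(1),C.mean(0))
e=[C[1]-C[0],C[2]-C[3]];print([np.degrees(np.arctan2(*(-x)[::-1])) for x in e],[np.linalg.norm(x) for x in e])
e=[C[0]-C[3],C[1]-C[2]];print([np.degrees(np.arctan2(*(x)[::-1]))+90 for x in e],[np.linalg.norm(x) for x in e])
S=np.array([world('top',u,v,74)[:2] for u,v in[(319.05,180.19),(284.46,197.91),(336.83,214.56),(302.14,232.51)]])
S2=np.array([world('side',u,v,72)[:2] for u,v in[(311.23,194.83),(292.73,229.39),(356.88,207.33),(340.79,243.53)]])
for s in(S,S2):
    c=s.mean(0);print(c,np.linalg.norm(s-c,axis=1),[np.degrees(np.arctan2(*(x-c)[::-1])) for x in s])
N=world('top',334,195.2,48)[:2];print('notch',N,N-C.mean(0),np.degrees(np.arctan2(*(N-S.mean(0))[::-1])))
K=world('top',259.6,193.4,84)[:2];print('knob',K)
# knob centroid
p=cv2.imread('pics/top0.png').astype(int);m=p[185:205,250:268].max(2)<75;ys,xs=np.nonzero(m);print(xs.mean()+250,ys.mean()+185,m.sum())
for z in(84,75):
  k=world('top',xs.mean()+250,ys.mean()+185,z)[:2];print(k,[np.linalg.norm(k-c) for c in(C.mean(0),S.mean(0))],np.degrees(np.arctan2(*(k-S.mean(0))[::-1])))
```

```text
[[ 702.6   71.2]
 [ 640.3 -150.6]
 [ 418.2  -91.4]
 [ 480.   131.2]] [560.26965234  -9.90592611]
[np.float64(74.32176312009894), np.float64(74.50175423657258)] [np.float64(230.35467103022071), np.float64(231.03729777553372)]
[np.float64(74.89500830201536), np.float64(75.06666548709134)] [np.float64(230.59739138652446), np.float64(229.87948951037555)]
[562.22674246  -8.5265752 ] [92.17525198 91.87508205 91.62507919 91.84759673] [np.float64(-18.61708400161056), np.float64(71.5016398183493), np.float64(-108.70314114862093), np.float64(161.53881280263855)]
[561.7388868   -7.07248679] [90.97120205 91.01367303 91.08598429 90.96171484] [np.float64(-18.526740026016913), np.float64(70.90718982056414), np.float64(-109.09834684291826), np.float64(161.42776916958056)]
notch [601.38530005 -88.03215125] [ 41.11564771 -78.12622514] -63.778558226125426
knob [606.50885904 160.31282533]
259.46666666666664 193.2 15
[607.18745368 160.75931265] [np.float64(176.9969033723675), np.float64(175.15472410935794)] 75.12616835270437
[608.469448   162.18316948] [np.float64(178.71171512719556), np.float64(176.86210658263286)] 74.84317514370953
```

```bash
cat > plan.py <<'E'
import numpy as np, json,sys
from scipy.spatial.transform import Rotation as R
def Rt(yaw):  # tool x at world yaw, y down
    c,s=np.cos(yaw),np.sin(yaw); x=np.array([c,s,0]);y=np.array([0,0,-1.]);return np.c_[x,y,np.cross(x,y)]
def rows(p,yaw,targets,hand,dec=1,maxrow=None):
    p=np.array(p,float);out=[]
    for (x,y,z,w) in targets:
        d=Rt(yaw).T@(np.array([x,y,z])-p);d=d.round(dec)+0.
        a=round(-(w-yaw),3)+0.
        out.append({"offset":d.tolist(),"dr":[0,a,0],"hand":hand})
        p=p+Rt(yaw)@d;yaw=yaw-a
    for i in range(0,len(out),12): print(json.dumps(out[i:i+12]))
    print(p.round(1),yaw)
def cur(s):
    m=R.from_quat(s['tool_rot']).as_matrix();return s['eef_pos'],np.arctan2(m[1,0],m[0,0]),m
def line(p,yaw,q,w,n):
    p=np.array(p);q=np.array(q);return [(*(p+(q-p)*i/n),yaw+(w-yaw)*i/n) for i in range(1,n+1)]
E
python3 - <<'E'
from plan import *
p=[158.2,-630.5,304];y=np.radians(194.05)
rows(p,y,line(p,y,[591.4,78.7,260],np.radians(251.5),22),40)
E
```

```text
[{"offset": [-26.9, 2.0, -26.5], "dr": [0, -0.046, 0], "hand": 40}, {"offset": [-28.1, 2.0, -25.2], "dr": [0, -0.045, 0], "hand": 40}, {"offset": [-29.3, 2.0, -23.9], "dr": [0, -0.046, 0], "hand": 40}, {"offset": [-30.3, 2.0, -22.6], "dr": [0, -0.045, 0], "hand": 40}, {"offset": [-31.2, 2.0, -21.2], "dr": [0, -0.046, 0], "hand": 40}, {"offset": [-32.3, 2.0, -19.7], "dr": [0, -0.045, 0], "hand": 40}, {"offset": [-33.0, 2.0, -18.3], "dr": [0, -0.046, 0], "hand": 40}, {"offset": [-33.9, 2.0, -16.7], "dr": [0, -0.046, 0], "hand": 40}, {"offset": [-34.6, 2.0, -15.1], "dr": [0, -0.045, 0], "hand": 40}, {"offset": [-35.3, 2.0, -13.6], "dr": [0, -0.046, 0], "hand": 40}, {"offset": [-35.8, 2.0, -11.9], "dr": [0, -0.045, 0], "hand": 40}, {"offset": [-36.4, 2.0, -10.3], "dr": [0, -0.046, 0], "hand": 40}]
[{"offset": [-36.7, 2.0, -8.6], "dr": [0, -0.045, 0], "hand": 40}, {"offset": [-37.2, 2.0, -7.0], "dr": [0, -0.046, 0], "hand": 40}, {"offset": [-37.4, 2.0, -5.2], "dr": [0, -0.046, 0], "hand": 40}, {"offset": [-37.6, 2.0, -3.5], "dr": [0, -0.045, 0], "hand": 40}, {"offset": [-37.7, 2.0, -1.9], "dr": [0, -0.046, 0], "hand": 40}, {"offset": [-37.8, 2.0, 0.0], "dr": [0, -0.045, 0], "hand": 40}, {"offset": [-37.7, 2.0, 1.6], "dr": [0, -0.046, 0], "hand": 40}, {"offset": [-37.7, 2.0, 3.3], "dr": [0, -0.046, 0], "hand": 40}, {"offset": [-37.4, 2.0, 5.1], "dr": [0, -0.045, 0], "hand": 40}, {"offset": [-37.2, 2.0, 6.7], "dr": [0, -0.046, 0], "hand": 40}]
[591.4  78.8 260. ] 4.389811413494996
```

Call:
apply_moves(commands=[{"offset":[-27,2,-26.5],"dr":[0,-0.046,0],"hand":30},{"offset":[-28,2,-25],"dr":[0,-0.045,0],"hand":30},{"offset":[-29.5,2,-24],"dr":[0,-0.046,0],"hand":30},{"offset":[-30,2,-22.5],"dr":[0,-0.045,0],"hand":30},{"offset":[-31,2,-21],"dr":[0,-0.046,0],"hand":30},{"offset":[-32.5,2,-20],"dr":[0,-0.045,0],"hand":30},{"offset":[-33,2,-18],"dr":[0,-0.046,0],"hand":30},{"offset":[-34,2,-17],"dr":[0,-0.046,0],"hand":30},{"offset":[-34.5,2,-15],"dr":[0,-0.045,0],"hand":30},{"offset":[-35.5,2,-13.5],"dr":[0,-0.046,0],"hand":30},{"offset":[-36,2,-12],"dr":[0,-0.045,0],"hand":30},{"offset":[-36.5,2,-10.5],"dr":[0,-0.046,0],"hand":30}])

```text
clock: 2.0
eef_pos: [395.1, -241.9, 280.2]
tool_rot: [0.273, -0.652, 0.652, -0.274]
wrist_force: [1.3, -0.2, -0.7]
gripper_width: 30.1
```

Call:
apply_moves(commands=[{"offset":[-36.5,2.0,-8.5],"dr":[0,-0.045,0],"hand":30},{"offset":[-37,2.0,-7.0],"dr":[0,-0.046,0],"hand":30},{"offset":[-37.5,2.0,-5],"dr":[0,-0.046,0],"hand":30},{"offset":[-37.5,2.0,-3.5],"dr":[0,-0.045,0],"hand":30},{"offset":[-37.5,2.0,-2],"dr":[0,-0.046,0],"hand":30},{"offset":[-38,2.0,0.0],"dr":[0,-0.045,0],"hand":30},{"offset":[-37.5,2.0,1.5],"dr":[0,-0.046,0],"hand":30},{"offset":[-37.5,2.0,3.5],"dr":[0,-0.046,0],"hand":30},{"offset":[-37.5,2.0,5],"dr":[0,-0.045,0],"hand":30},{"offset":[-37,2.0,6.5],"dr":[0,-0.046,0],"hand":30},{"offset":[0,0,0],"dr":[0,0,0],"hand":30}])

```text
clock: 3.1
eef_pos: [591.8, 84.8, 260.0]
tool_rot: [-0.414, 0.573, -0.571, 0.417]
wrist_force: [-0.4, 0.9, -0.5]
gripper_width: 30.1
```

Run:
```python
from h import *
from plan import *
s=bot.sense();p,y,m=cur(s);print(s['clock'],p.round(1),np.degrees(y)%360,s['q'].round(2),s['wrist_force'].round(2),s['gripper_width'],m.round(3).tolist())
p,d=cap('side','side1');cv2.imwrite('pics/side1z.png',cv2.resize(p[100:320,200:460,::-1],None,fx=2.7,fy=2.7,interpolation=2))
```

```text
3.1 [591.8  84.8 260. ] 252.01974756053264 [ 0.25  0.39 -0.59  1.71  0.23  1.11 -0.72] [-0.41  0.92 -0.5 ] 30.08439488731876 [[-0.309, 0.002, 0.951], [-0.951, 0.005, -0.309], [-0.005, -1.0, -0.0]]
```

View pics/side1z.png

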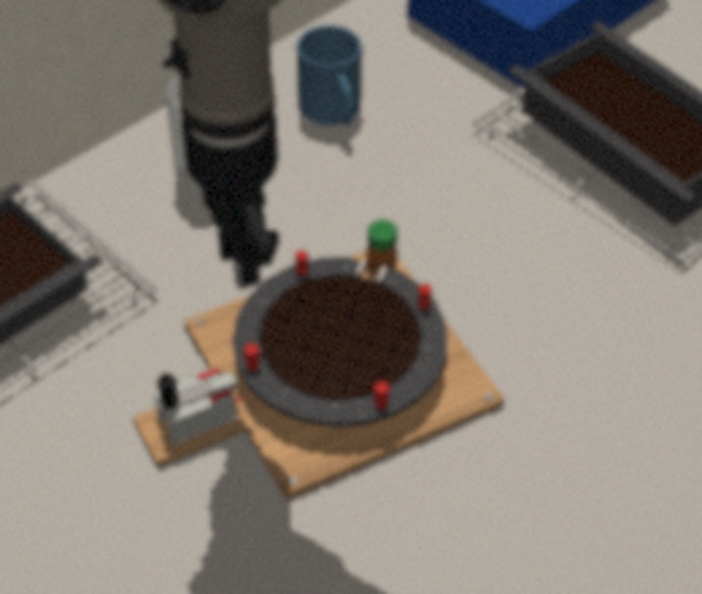

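Call:
apply_moves(commands=[{"offset":[0,10,0],"dr":[0,-0.1,0],"hand":30},{"offset":[0,10,0],"dr":[0,-0.1,0],"hand":30},{"offset":[0,0,0],"dr":[0,0,0],"hand":30}])

```text
clock: 3.45
eef_pos: [589.5, 76.6, 238.5]
tool_rot: [-0.469, 0.53, -0.53, 0.467]
wrist_force: [-0.3, -1.0, -0.6]
gripper_width: 30.0
```

```bash
cat > st.py <<'E'
from h import *
from plan import *
s=bot.sense();p,y,m=cur(s);print(round(s['clock'],2),p.round(1),(np.degrees(y)%360).round(2),s['q'].round(2),s['wrist_force'].round(2),s['ft_torque'].round(2),round(s['gripper_width'],1))
E
python3 st.py
```

```text
3.45 [589.5  76.6 238.5] 262.89 [ 0.28  0.41 -0.61  1.73  0.27  1.08 -0.55] [-0.26 -0.98 -0.58] [-0.02 -0.01  0.03] 30.0
```

Run:
```python
from plan import *
from rig import bot
s=bot.sense();p,y,m=cur(s);y%=2*np.pi
print(s['clock'],p)
rows(p,y,line(p,y,[591.4,78.7,170],np.radians(251.5),4),30)
```

```text
3.45 [589.49521695  76.58178095 238.45472069]
[{"offset": [-0.6, 17.1, 0.4], "dr": [0, 0.05, 0], "hand": 30}, {"offset": [-0.6, 17.1, 0.4], "dr": [0, 0.049, 0], "hand": 30}, {"offset": [-0.6, 17.1, 0.3], "dr": [0, 0.05, 0], "hand": 30}, {"offset": [-0.6, 17.2, 0.3], "dr": [0, 0.05, 0], "hand": 30}]
[591.3  78.7 170. ] 4.389262565564558
```

Call:
apply_moves(commands=[{"offset":[0,17,0],"dr":[0,0.05,0],"hand":30},{"offset":[0,17,0],"dr":[0,0.05,0],"hand":30},{"offset":[0,17,0],"dr":[0,0.05,0],"hand":30},{"offset":[0,17,0],"dr":[0,0.05,0],"hand":30},{"offset":[0,0,0],"dr":[0,0,0],"hand":30},{"offset":[0,0,0],"dr":[0,0,0],"hand":30}])

```text
clock: 4.05
eef_pos: [590.8, 77.8, 172.5]
tool_rot: [0.413, -0.574, 0.574, -0.413]
wrist_force: [0.4, 0.3, 0.2]
gripper_width: 29.9
```

```bash
python3 st.py
python3 - <<'E'
from h import *
from seg import blobs
for n in('top','side'):
    p,d=cap(n,n+'2');c=(slice(150,270),slice(230,380)) if n=='top' else (slice(130,310),slice(220,420))
    cv2.imwrite(f'pics/{n}2z.png',cv2.resize(p[c][:,:,::-1],None,fx=4,fy=4,interpolation=2) if n=='top' else cv2.resize(p[c][:,:,::-1],None,fx=3.3,fy=3.3,interpolation=2))
E
```

```text
4.05 [590.8  77.8 172.5] 251.49 [ 0.22  0.48 -0.55  1.79  0.3   0.95 -0.78] [0.37 0.3  0.18] [-0.01 -0.04 -0.01] 29.9
```

View pics/side2z.png

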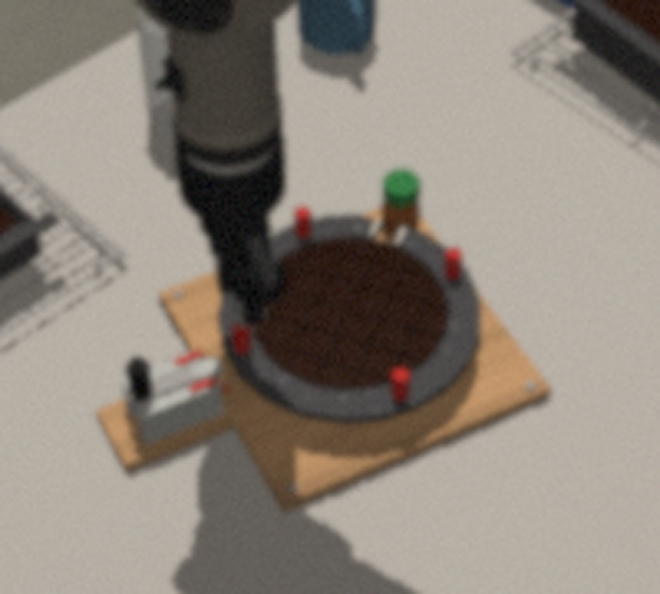

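View pics/top2z.png

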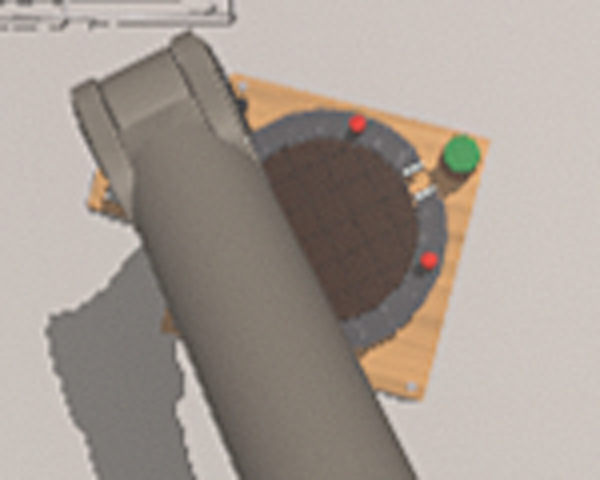

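Run:
```python
from h import *
for z in(98,103,110):print(pix('side',[590.8,77.8,z]),pix('side',[590.8+14,77.8-4.7,z]),pix('side',[590.8-14,77.8+4.7,z]))
print(pix('side',[591.4,78.7,74]))
```

```text
[np.float64(292.75509700489687), np.float64(222.74623509104674)] [np.float64(290.5232701600513), np.float64(218.6585319425397)] [np.float64(295.0186749461193), np.float64(226.892091969951)]
[np.float64(292.65797509574054), np.float64(221.4609050372198)] [np.float64(290.4202625012191), np.float64(217.3702117507687)] [np.float64(294.9276175564589), np.float64(225.60996832597095)]
[np.float64(292.521033105003), np.float64(219.64858835342676)] [np.float64(290.27502887385026), np.float64(215.55376997561777)] [np.float64(294.7992200199742), np.float64(223.80208081711643)]
[np.float64(292.7899872096873), np.float64(228.8672677749177)]
```

Call:
apply_moves(commands=[{"offset":[0,8,0],"dr":[0,0,0],"hand":30},{"offset":[0,8,0],"dr":[0,0,0],"hand":30},{"offset":[0,7,0],"dr":[0,0,0],"hand":30},{"offset":[0,6,0],"dr":[0,0,0],"hand":30},{"offset":[0,0,0],"dr":[0,0,0],"hand":30}])

```text
clock: 4.65
eef_pos: [589.8, 78.3, 141.5]
tool_rot: [-0.414, 0.574, -0.573, 0.413]
wrist_force: [0.2, 0.3, 0.1]
gripper_width: 29.8
```

Call:
apply_moves(commands=[{"offset":[0,5,0],"dr":[0,0,0],"hand":30},{"offset":[0,5,0],"dr":[0,0,0],"hand":30},{"offset":[0,5,0],"dr":[0,0,0],"hand":30},{"offset":[0,0,0],"dr":[0,0,0],"hand":30}])

```text
clock: 5.05
eef_pos: [590.1, 78.3, 127.0]
tool_rot: [-0.414, 0.574, -0.573, 0.413]
wrist_force: [-0.3, -0.6, -0.4]
gripper_width: 30.1
```

```bash
python3 st.py
python3 - <<'E'
from h import *
n='side'
p,d=cap(n,n+'3');c=(slice(190,270),slice(250,350))
cv2.imwrite(f'pics/{n}3z.png',cv2.resize(p[c][:,:,::-1],None,fx=6,fy=6,interpolation=2))
E
```

```text
5.05 [590.1  78.3 127. ] 251.56 [ 0.2   0.54 -0.52  1.82  0.34  0.88 -0.81] [-0.28 -0.56 -0.4 ] [ 0.02  0.01 -0.  ] 30.1
```

View pics/side3z.png

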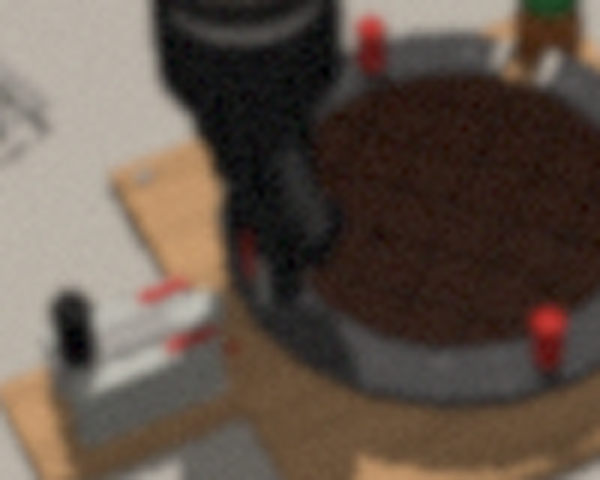

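Call:
apply_moves(commands=[{"offset":[0,0,0],"dr":[0,0,0],"hand":22},{"offset":[0,0,0],"dr":[0,0,0],"hand":22},{"offset":[0.1,0,-2.4],"dr":[0,-0.026,0],"hand":22},{"offset":[0.1,0,-2.4],"dr":[0,-0.026,0],"hand":22},{"offset":[0.1,0,-2.4],"dr":[0,-0.026,0],"hand":22},{"offset":[0.1,0,-2.4],"dr":[0,-0.026,0],"hand":22}])

```text
clock: 5.7
eef_pos: [581.6, 80.7, 128.2]
tool_rot: [0.443, -0.551, 0.551, -0.444]
wrist_force: [2.8, 0.1, -0.7]
gripper_width: 22.1
```

```bash
python3 st.py
```

```text
5.7 [581.6  80.7 128.2] 257.63 [ 0.22  0.53 -0.55  1.84  0.35  0.87 -0.72] [ 2.83  0.05 -0.75] [ 0.08 -0.53 -0.05] 22.1
```

Contact, about 3 N. Continue around the arc.

Call:
apply_moves(commands=[{"offset":[0.13,0,-4.0],"dr":[0,-0.044,0],"hand":22},{"offset":[0.13,0,-4.8],"dr":[0,-0.0524,0],"hand":22},{"offset":[0.13,0,-4.8],"dr":[0,-0.0524,0],"hand":22},{"offset":[0.13,0,-4.8],"dr":[0,-0.0524,0],"hand":22},{"offset":[0.13,0,-4.8],"dr":[0,-0.0524,0],"hand":22},{"offset":[0.13,0,-4.8],"dr":[0,-0.0524,0],"hand":22},{"offset":[0.13,0,-4.8],"dr":[0,-0.0524,0],"hand":22},{"offset":[0.13,0,-4.8],"dr":[0,-0.0524,0],"hand":22}])

```text
clock: 6.5
eef_pos: [544.1, 81.5, 128.2]
tool_rot: [-0.546, 0.448, -0.449, 0.547]
wrist_force: [2.0, 0.6, -0.5]
gripper_width: 21.8
```

```bash
python3 st.py;python3 -c "
import numpy as np
from rig import bot
p=bot.sense()['eef_pos'][:2]-[562,-8.5];print(np.hypot(*p),np.degrees(np.arctan2(p[1],p[0])))"
```

```text
6.5 [544.1  81.5 128.2] 281.25 [ 0.3   0.49 -0.66  1.93  0.4   0.85 -0.38] [ 2.02  0.56 -0.47] [ 0.08 -0.45  0.02] 21.8
91.77125548896026 101.23011064500487
```

Call:
apply_moves(commands=[{"offset":[0.13,0,-4.8],"dr":[0,-0.0524,0],"hand":22},{"offset":[0.13,0,-4.8],"dr":[0,-0.0524,0],"hand":22},{"offset":[0.13,0,-4.8],"dr":[0,-0.0524,0],"hand":22},{"offset":[0.13,0,-4.8],"dr":[0,-0.0524,0],"hand":22},{"offset":[0.13,0,-4.8],"dr":[0,-0.0524,0],"hand":22},{"offset":[0.13,0,-4.8],"dr":[0,-0.0524,0],"hand":22},{"offset":[0.13,0,-4.8],"dr":[0,-0.0524,0],"hand":22},{"offset":[0.13,0,-4.8],"dr":[0,-0.0524,0],"hand":22},{"offset":[0.13,0,-4.8],"dr":[0,-0.0524,0],"hand":22},{"offset":[0.13,0,-4.8],"dr":[0,-0.0524,0],"hand":22},{"offset":[0.13,0,-4.8],"dr":[0,-0.0524,0],"hand":22},{"offset":[0.13,0,-4.8],"dr":[0,-0.0524,0],"hand":22}])

```text
clock: 7.7
eef_pos: [494.6, 54.0, 128.2]
tool_rot: [-0.658, 0.257, -0.258, 0.659]
wrist_force: [2.0, 1.3, -1.5]
gripper_width: 21.8
```

```bash
cat >> st.py <<'E'
q=p[:2]-[562,-8.5];print('r',np.hypot(*q),'ang',np.degrees(np.arctan2(q[1],q[0]))%360)
E
python3 st.py
```

```text
7.7 [494.6  54.  128.2] 317.29 [ 0.49  0.46 -0.83  2.05  0.46  0.83  0.22] [ 1.96  1.3  -1.45] [ 0.11 -0.48 -0.04] 21.8
r 91.9201228349931 ang 137.14801403689862
```

Call:
apply_moves(commands=[{"offset":[0.13,0,-4.8],"dr":[0,-0.0524,0],"hand":22},{"offset":[0.13,0,-4.8],"dr":[0,-0.0524,0],"hand":22},{"offset":[0.13,0,-4.8],"dr":[0,-0.0524,0],"hand":22},{"offset":[0.13,0,-4.8],"dr":[0,-0.0524,0],"hand":22},{"offset":[0.13,0,-4.8],"dr":[0,-0.0524,0],"hand":22},{"offset":[0.13,0,-4.8],"dr":[0,-0.0524,0],"hand":22},{"offset":[0.13,0,-4.8],"dr":[0,-0.0524,0],"hand":22},{"offset":[0.13,0,-4.8],"dr":[0,-0.0524,0],"hand":22},{"offset":[0.13,0,-4.8],"dr":[0,-0.0524,0],"hand":22},{"offset":[0.13,0,-4.8],"dr":[0,-0.0524,0],"hand":22},{"offset":[0.13,0,-4.8],"dr":[0,-0.0524,0],"hand":22},{"offset":[0.13,0,-4.8],"dr":[0,-0.0524,0],"hand":22}])

```text
clock: 8.9
eef_pos: [471.0, 3.1, 128.3]
tool_rot: [-0.705, 0.04, -0.042, 0.707]
wrist_force: [2.0, 2.0, -0.6]
gripper_width: 22.0
```

```bash
python3 st.py
```

```text
8.9 [471.    3.1 128.3] 353.33 [ 0.73  0.47 -0.99  2.11  0.53  0.84  0.87] [ 1.99  2.01 -0.64] [ 0.43 -0.38 -0.05] 22.0
r 91.77136630453398 ang 172.72490915430163
```

Call:
apply_moves(commands=[{"offset":[0.13,0,-4.8],"dr":[0,-0.0524,0],"hand":22},{"offset":[0.13,0,-4.8],"dr":[0,-0.0524,0],"hand":22},{"offset":[0.13,0,-4.8],"dr":[0,-0.0524,0],"hand":22},{"offset":[0.13,0,-4.8],"dr":[0,-0.0524,0],"hand":22},{"offset":[0.13,0,-4.8],"dr":[0,-0.0524,0],"hand":22},{"offset":[0.13,0,-4.8],"dr":[0,-0.0524,0],"hand":22},{"offset":[0.13,0,-4.8],"dr":[0,-0.0524,0],"hand":22},{"offset":[0.13,0,-4.8],"dr":[0,-0.0524,0],"hand":22},{"offset":[0.13,0,-4.8],"dr":[0,-0.0524,0],"hand":22},{"offset":[0.13,0,-4.8],"dr":[0,-0.0524,0],"hand":22}])

```text
clock: 9.9
eef_pos: [477.3, -43.3, 128.3]
tool_rot: [-0.692, -0.144, 0.143, 0.693]
wrist_force: [0.6, 3.1, 0.8]
gripper_width: 22.2
```

```bash
python3 st.py
python3 - <<'E'
from seg import *
for n in('top','side'):
    p,d=cap(n,n+'4');c=(slice(150,270),slice(230,380)) if n=='top' else (slice(150,300),slice(230,400))
    cv2.imwrite(f'pics/{n}4z.png',cv2.resize(p[c][:,:,::-1],None,fx=4.5,fy=4.5,interpolation=2) if n=='top' else cv2.resize(p[c][:,:,::-1],None,fx=4,fy=4,interpolation=2))
    for a,u,v in blobs(n,p):
        w=world(n,u,v,74 if n=='top' else 72)[:2]-[562,-8];print(n,a,round(u,1),round(v,1),np.hypot(*w).round(1),np.degrees(np.arctan2(w[1],w[0])).round(1))
E
```

```text
9.9 [477.3 -43.3 128.3] 23.37 [ 0.9   0.54 -1.1   2.08  0.63  0.9   1.41] [0.65 3.07 0.8 ] [ 0.77 -0.09 -0.03] 22.2
r 91.57070620260063 ang 202.3278329534299
top 14 301.3 181.2 90.2 19.4
top 6 273.9 192.9 130.7 68.9
top 14 336.5 197.1 92.3 -71.5
top 6 271.8 201.2 130.4 81.6
top 2 280.5 200.0 102.6 77.2
top 16 285.0 216.4 91.0 111.0
side 28 341.4 195.2 91.1 -71.4
side 18 295.2 207.2 88.4 21.7
side 3 278.0 237.3 135.3 74.7
side 30 309.9 243.6 92.2 111.7
side 5 281.1 246.0 142.7 86.2
```

View pics/side4z.png

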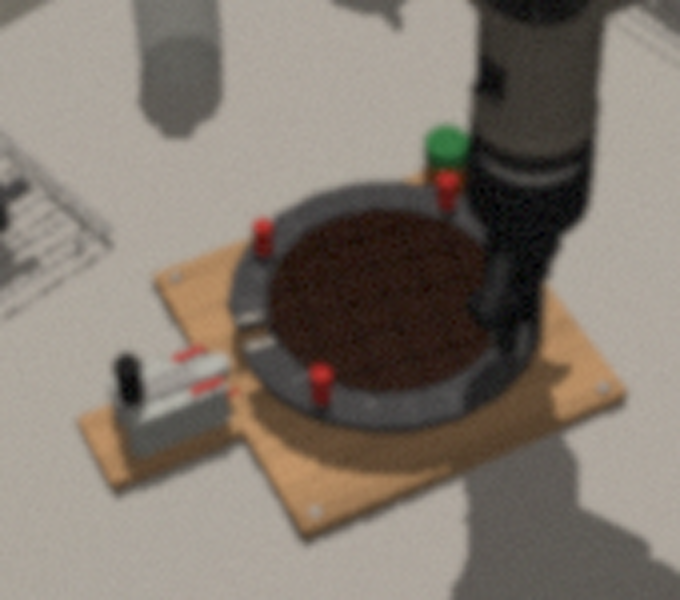

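View pics/top4z.png

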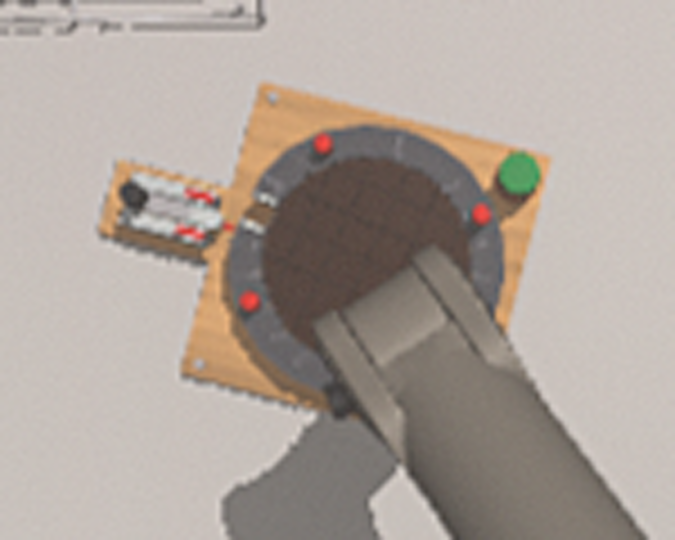

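Run:
```python
from h import *
A=lambda w:np.degrees(np.arctan2(w[1],w[0]))
S0=np.array([world('top',u,v,74)[:2] for u,v in[(319.05,180.19),(284.46,197.91),(336.83,214.56),(302.14,232.51)]])
c0=S0.mean(0)
from scipy.optimize import least_squares
def fit(n,obs):  # obs (u,v,ang offset from notch)
    def r(x):
        o=[]
        for u,v,k in obs:
            a=np.radians(x[2]+k);q=pix(n,[x[0]+92*np.cos(a),x[1]+92*np.sin(a),x[3]]);o+= [q[0]-u,q[1]-v]
        return o+[(x[3]-73)*.3]
    s=least_squares(r,[562,-8,60,73]);return s.x,np.abs(s.fun).max()
print(fit('top',[(301.3,181.2,-45),(336.5,197.1,-135),(285.0,216.4,45)]))
print(fit('side',[(341.4,195.2,-135),(295.2,207.2,-45),(309.9,243.6,45)]))
for n,l in(('top',[(273.89,192.85),(271.81,201.17)]),('side',[(277.97,237.3),(281.06,245.96)])):
    w=np.array([world(n,*q,49)[:2] for q in l]);m=w.mean(0);e=w[0]-w[1]
    print(n,m,np.linalg.norm(e),'perp',A(e)+90,'from centre',A(m-[562,-8.5]),np.linalg.norm(m-[562,-8.5]))
w=world('top',280.2,199.97,12)[:2];print('line',w,A(w-[562,-8.5]))
# white notch lines
for n,box in(('top',(188,206,280,297)),('side',(222,242,285,302))):
    p=cv2.imread(f'pics/{n}4.png');b=p[box[0]:box[1],box[2]:box[3]].min(2).astype(int)
    print(n,box);print(b)
```

```text
(array([560.54447909,  -9.18927917,  64.73404571,  72.96508134]), np.float64(0.10099081292082701))
(array([558.54928768,  -7.50948017,  65.39808556,  72.80228488]), np.float64(0.4025940165994655))
top [598.34607125 120.55184594] 29.373472872799706 perp 75.9983663586408 from centre 74.27069419436673 134.07242757642453
side [599.2785005  118.17878021] 29.387275205362283 perp 65.58012315003347 from centre 73.60211952260599 132.0499903654623
line [592.35513733  99.38861257] 74.28571997148843
top (188, 206, 280, 297)
[[191 189 135 103 110 112 113 109 116 106  97  99 103 102 104 100 103]
 [192 181 128 105 107 108 109 108 109 118 110 103 101  99 101 100 106]
 [198 163 115 104 111 109 108 103  95 112 115 119 111 103 103 106  94]
 [169 128 104 107 111 110 107 101  95  96 102 120 118 106  96  90  72]
 [120 113 111 112 111 110 122 117  99  93  97 112 111  99  84  67  66]
 [113 109 114 114 113 109 130 143 180 156 121 111  97  88  70  65  68]
 [114 109 110 110 112 110 106 120 172 155 169 127  83  68  66  65  71]
 [109 108 109 110 114 101  77  72  72  80 145 112  73  72  61  65  68]
 [109 108 110 
[... 1443 characters left out ...]
 90  73  58  48  45  41  45  49  43  49  40  30  25  24  23]
 [ 95  96  88  66  52  45  45  51  51  56  60  59  59  49  31  19  21]
 [ 94  89  81  62  50  51  58  65  74  78  84  93  88  68  44  27  27]
 [ 91  89  82  61  52  57  74  92 104 107 104 107 109  89  57  38  27]
 [ 95  91  80  61  57  64  85 108 120 120 109 104  93  79  59  46  35]
 [109 100  86  62  54  60  82  99 102  96  88  80  75  68  67  57  51]
 [136 121  97  70  56  54  65  77  80  75  74  72  73  67  70  68  59]
 [156 142 109  82  56  50  59  64  70  70  73  73  73  72  70  69  73]
 [161 144 117  89  62  50  53  61  69  71  70  69  69  68  69  73  70]
 [154 134 110  85  66  52  53  59  63  67  72  71  70  73  69  68  68]]
```

Call:
apply_moves(commands=[{"offset":[0.1,0,-3.8],"dr":[0,-0.042,0],"hand":22},{"offset":[0.1,0,-3.8],"dr":[0,-0.042,0],"hand":22},{"offset":[0.1,0,-3.8],"dr":[0,-0.042,0],"hand":22},{"offset":[0.1,0,-3.8],"dr":[0,-0.042,0],"hand":22},{"offset":[0,0,0],"dr":[0,0,0],"hand":22}])

```text
clock: 10.5
eef_pos: [484.2, -57.5, 127.9]
tool_rot: [-0.678, -0.199, 0.199, 0.679]
wrist_force: [0.0, 2.6, 0.7]
gripper_width: 21.9
```

```bash
python3 st.py
cat > tin.py <<'E'
from seg import *
import sys
from scipy.optimize import least_squares
def fit(n,obs):
    def r(x):
        o=[]
        for u,v in obs:
            b=None
            for k in(45,135,225,315):
                a=np.radians(x[2]+k);q=pix(n,[x[0]+92*np.cos(a),x[1]+92*np.sin(a),73]);e=[q[0]-u,q[1]-v]
                if b is None or np.hypot(*e)<np.hypot(*b): b=e
            o+=b
        return o
    s=least_squares(r,[561,-9,72]);return s.x.round(2),np.abs(s.fun).max().round(2),len(obs)
tag=sys.argv[1]
for n in('top','side'):
    p,d=cap(n,n+tag);c=(slice(150,270),slice(230,380)) if n=='top' else (slice(150,300),slice(230,400))
    cv2.imwrite(f'pics/{n}{tag}z.png',cv2.resize(p[c][:,:,::-1],None,fx=4.5,fy=4.5,interpolation=2) if n=='top' else cv2.resize(p[c][:,:,::-1],None,fx=4,fy=4,interpolation=2))
    ob=[]
    for a,u,v in blobs(n,p):
        w=world(n,u,v,73)[:2]-[561,-9]
        if a>9 and 82<np.hypot(*w)<101: ob.append((u,v))
    print(n,fit(n,ob))
E
python3 tin.py 5
```

```text
10.5 [484.2 -57.5 127.9] 32.74 [ 0.93  0.58 -1.13  2.07  0.66  0.92  1.58] [0.02 2.55 0.75] [0.46 0.01 0.01] 21.9
r 91.96398826551636 ang 212.21414234304376
top (array([560.98, -10.03,  74.45]), np.float64(0.05), 3)
side (array([558.6 ,  -7.76,  74.19]), np.float64(0.35), 3)
```

View pics/side5z.png

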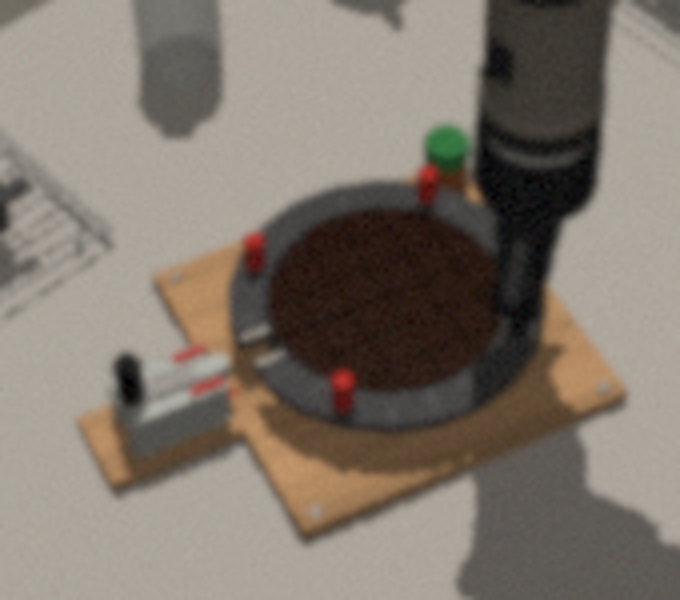

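View pics/top5z.png

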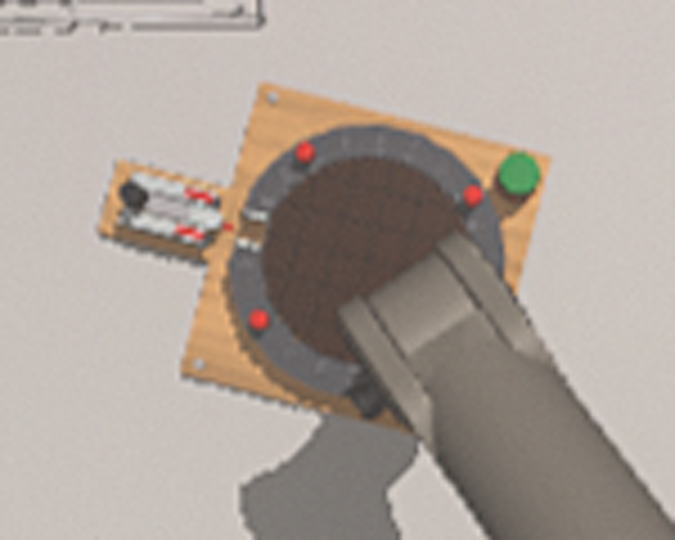

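Call:
apply_moves(commands=[{"offset":[0,0,2],"dr":[0,0,0],"hand":24},{"offset":[0,0,1.5],"dr":[0,0,0],"hand":26},{"offset":[0,-10,0],"dr":[0,0,0],"hand":28},{"offset":[0,-20,0],"dr":[0,0,0],"hand":30},{"offset":[0,-25,0],"dr":[0,0,0],"hand":34},{"offset":[0,-25,0],"dr":[0,0,0],"hand":34},{"offset":[0,0,0],"dr":[0,0,0],"hand":34}])

```text
clock: 11.3
eef_pos: [484.6, -55.1, 211.3]
tool_rot: [0.68, 0.201, -0.197, -0.677]
wrist_force: [-0.1, -0.6, 0.5]
gripper_width: 34.0
```

```bash
python3 st.py
python3 - <<'E'
from plan import *
from rig import bot
s=bot.sense();p,y,m=cur(s)
rows(p,y,line(p,y,[607.5,161.5,208],np.radians(-15.4),10),34)
E
```

```text
11.3 [484.6 -55.1 211.3] 32.72 [ 1.05  0.46 -1.27  2.    0.51  1.05  1.69] [-0.13 -0.59  0.46] [ 0.06 -0.02  0.01] 34.0
r 90.33488774194831 ang 211.05433183773914
[{"offset": [22.0, 0.3, 11.6], "dr": [0, 0.084, 0], "hand": 34}, {"offset": [21.0, 0.4, 13.4], "dr": [0, 0.084, 0], "hand": 34}, {"offset": [19.8, 0.3, 15.1], "dr": [0, 0.084, 0], "hand": 34}, {"offset": [18.5, 0.3, 16.7], "dr": [0, 0.084, 0], "hand": 34}, {"offset": [17.0, 0.3, 18.2], "dr": [0, 0.084, 0], "hand": 34}, {"offset": [15.4, 0.4, 19.6], "dr": [0, 0.084, 0], "hand": 34}, {"offset": [13.7, 0.3, 20.8], "dr": [0, 0.084, 0], "hand": 34}, {"offset": [12.0, 0.3, 21.8], "dr": [0, 0.084, 0], "hand": 34}, {"offset": [10.0, 0.3, 22.8], "dr": [0, 0.084, 0], "hand": 34}, {"offset": [8.1, 0.4, 23.6], "dr": [0, 0.084, 0], "hand": 34}]
[607.5 161.5 208. ] -0.2689017658782406
```

Call:
apply_moves(commands=[{"offset":[22,0,11.5],"dr":[0,0.084,0],"hand":34},{"offset":[21,0,13.5],"dr":[0,0.084,0],"hand":34},{"offset":[20,0,15],"dr":[0,0.084,0],"hand":34},{"offset":[18.5,0,16.5],"dr":[0,0.084,0],"hand":34},{"offset":[17,0,18],"dr":[0,0.084,0],"hand":34},{"offset":[15.5,1,19.5],"dr":[0,0.084,0],"hand":34},{"offset":[13.5,1,21],"dr":[0,0.084,0],"hand":34},{"offset":[12,1,22],"dr":[0,0.084,0],"hand":34},{"offset":[10,0,23],"dr":[0,0.084,0],"hand":34},{"offset":[8,0,23.5],"dr":[0,0.084,0],"hand":34},{"offset":[0,0,0],"dr":[0,0,0],"hand":34},{"offset":[0,0,0],"dr":[0,0,0],"hand":34}])

```text
clock: 12.5
eef_pos: [605.0, 161.6, 204.3]
tool_rot: [0.701, -0.094, 0.094, -0.7]
wrist_force: [0.3, 0.2, -0.2]
gripper_width: 34.1
```

```bash
python3 st.py; python3 tin.py 6
```

```text
12.5 [605.  161.6 204.3] 344.73 [ 0.32  0.6  -0.92  1.68  0.52  1.13  0.56] [ 0.27  0.19 -0.24] [-0.06 -0.   -0.01] 34.1
r 175.4488767082031 ang 75.8087107697069
top (array([561.02,  -9.8 ,  74.33]), np.float64(0.02), 3)
side (array([557.2 ,  -6.04,  74.19]), np.float64(0.59), 4)
```

View pics/side6z.png

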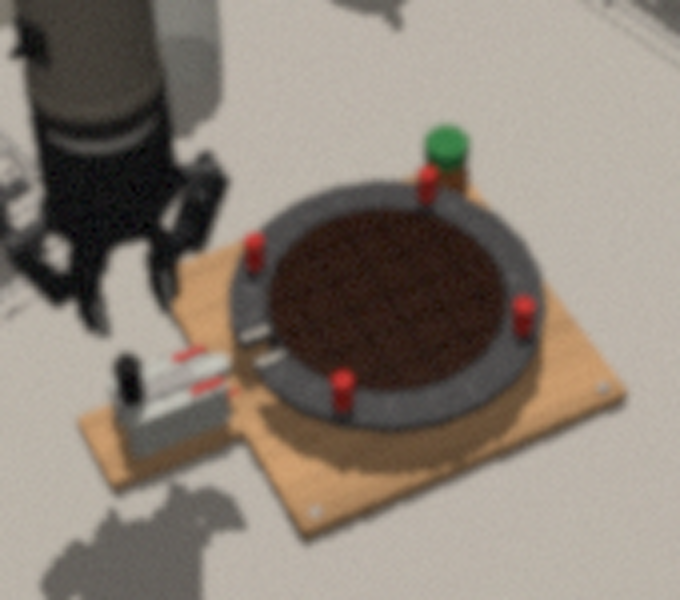

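View pics/top6z.png

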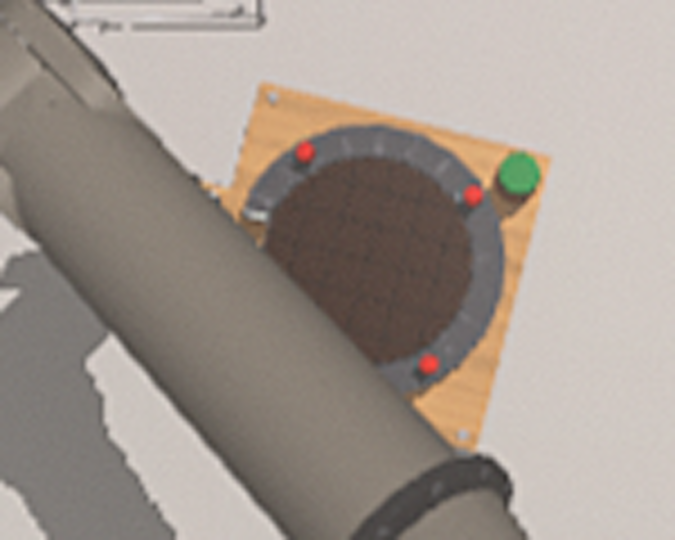

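Call:
apply_moves(commands=[{"offset":[2.5,13,0.5],"dr":[0,0,0],"hand":34},{"offset":[0,13,0],"dr":[0,0,0],"hand":34},{"offset":[0,10,0],"dr":[0,0,0],"hand":34},{"offset":[0,0,0],"dr":[0,0,0],"hand":34},{"offset":[0,0,0],"dr":[0,0,0],"hand":34}])

```text
clock: 13.1
eef_pos: [607.8, 161.2, 168.3]
tool_rot: [0.701, -0.095, 0.094, -0.701]
wrist_force: [0.6, 0.5, 0.7]
gripper_width: 34.1
```

```bash
python3 st.py
python3 - <<'E'
from h import *
n='side'
p,d=cap(n,n+'7');c=(slice(190,270),slice(230,330))
cv2.imwrite(f'pics/{n}7z.png',cv2.resize(p[c][:,:,::-1],None,fx=7,fy=7,interpolation=2))
E
```

```text
13.1 [607.8 161.2 168.3] 344.63 [ 0.31  0.64 -0.89  1.71  0.56  1.07  0.54] [0.63 0.52 0.75] [-0.01  0.06  0.03] 34.1
r 175.73095984278734 ang 74.89918286299243
```

View pics/side7z.png

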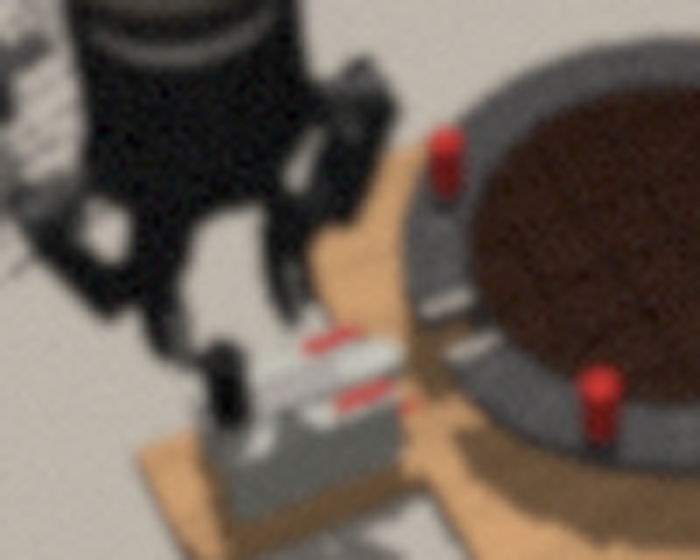

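Call:
apply_moves(commands=[{"offset":[0,5,4],"dr":[0,0,0],"hand":36},{"offset":[0,5,0],"dr":[0,0,0],"hand":36},{"offset":[0,4,0],"dr":[0,0,0],"hand":36},{"offset":[0,3,0],"dr":[0,0,0],"hand":36},{"offset":[0,3,0],"dr":[0,0,0],"hand":36},{"offset":[0,0,0],"dr":[0,0,0],"hand":36}])

```text
clock: 13.75
eef_pos: [608.9, 164.9, 148.3]
tool_rot: [0.701, -0.095, 0.094, -0.701]
wrist_force: [-0.3, 0.4, 0.5]
gripper_width: 36.3
```

```bash
python3 st.py
python3 - <<'E'
from h import *
n='side'
p,d=cap(n,n+'8');c=(slice(190,270),slice(230,330))
cv2.imwrite(f'pics/{n}8z.png',cv2.resize(p[c][:,:,::-1],None,fx=7,fy=7,interpolation=2))
E
```

```text
13.75 [608.9 164.9 148.3] 344.63 [ 0.29  0.66 -0.88  1.71  0.58  1.04  0.52] [-0.34  0.43  0.48] [ 0.01  0.01 -0.03] 36.3
r 179.63820670869356 ang 74.87225609689976
```

View pics/side8z.png

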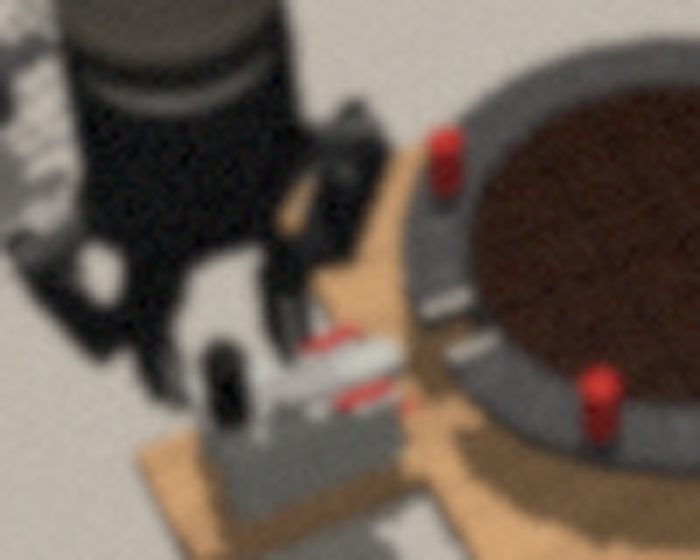

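Call:
apply_moves(commands=[{"offset":[0,5,0],"dr":[0,0,0],"hand":36},{"offset":[0,5,0],"dr":[0,0,0],"hand":36},{"offset":[0,5,0],"dr":[0,0,0],"hand":36},{"offset":[0,4,0],"dr":[0,0,0],"hand":36},{"offset":[0,0,0],"dr":[0,0,0],"hand":36}])

```text
clock: 14.3
eef_pos: [608.7, 164.8, 129.0]
tool_rot: [0.701, -0.095, 0.094, -0.7]
wrist_force: [-0.2, -0.4, -0.5]
gripper_width: 35.8
```

Call:
apply_moves(commands=[{"offset":[0,0,-2],"dr":[0,0,0],"hand":36},{"offset":[0,0,-2],"dr":[0,0,0],"hand":36},{"offset":[0,0,-2],"dr":[0,0,0],"hand":36}])

```text
clock: 14.6
eef_pos: [607.6, 159.1, 130.1]
tool_rot: [0.701, -0.094, 0.095, -0.701]
wrist_force: [-0.2, 0.2, -0.1]
gripper_width: 36.0
```

Call:
apply_moves(commands=[{"offset":[0,0,-2],"dr":[0,0,0],"hand":36},{"offset":[0,0,-2],"dr":[0,0,0],"hand":36}])

```text
clock: 14.8
eef_pos: [606.7, 156.2, 130.1]
tool_rot: [-0.7, 0.094, -0.095, 0.702]
wrist_force: [0.8, 3.2, -3.1]
gripper_width: 35.8
```

Call:
apply_moves(commands=[{"offset":[0,0,-2],"dr":[0,0,0],"hand":36},{"offset":[0,0,-2],"dr":[0,0,0],"hand":36},{"offset":[0,0,-2],"dr":[0,0,0],"hand":36}])

```text
clock: 15.1
eef_pos: [605.5, 152.0, 130.1]
tool_rot: [-0.699, 0.093, -0.095, 0.703]
wrist_force: [2.6, 5.1, -4.2]
gripper_width: 36.2
```

Call:
apply_moves(commands=[{"offset":[0,0,-2],"dr":[0,0,0],"hand":36},{"offset":[0,0,-2],"dr":[0,0,0],"hand":36},{"offset":[0,0,-2],"dr":[0,0,0],"hand":36},{"offset":[0,0,-2],"dr":[0,0,0],"hand":36}])

```text
clock: 15.5
eef_pos: [603.4, 144.4, 130.1]
tool_rot: [-0.699, 0.093, -0.095, 0.703]
wrist_force: [1.8, 5.8, -5.3]
gripper_width: 36.1
```

```bash
python3 st.py
```

```text
15.5 [603.4 144.4 130.1] 344.71 [ 0.32  0.67 -0.87  1.75  0.59  1.    0.53] [ 1.82  5.81 -5.26] [ 1.   -0.62 -0.02] 36.1
r 158.38699010156193 ang 74.8599465249181
```

Call:
apply_moves(commands=[{"offset":[0,0,-1.5],"dr":[0,0,0],"hand":36},{"offset":[0,0,-1.5],"dr":[0,0,0],"hand":36},{"offset":[0,0,-1.5],"dr":[0,0,0],"hand":36}])

```text
clock: 15.8
eef_pos: [602.1, 140.1, 130.1]
tool_rot: [-0.699, 0.093, -0.095, 0.703]
wrist_force: [2.4, 5.3, -4.4]
gripper_width: 35.6
```

Call:
apply_moves(commands=[{"offset":[0,0,-1.5],"dr":[0,0,0],"hand":36},{"offset":[0,0,-1.5],"dr":[0,0,0],"hand":36},{"offset":[0,0,-1.5],"dr":[0,0,0],"hand":36}])

```text
clock: 16.1
eef_pos: [600.9, 135.8, 130.1]
tool_rot: [-0.699, 0.093, -0.095, 0.703]
wrist_force: [1.9, 5.7, -4.5]
gripper_width: 36.2
```

Call:
apply_moves(commands=[{"offset":[0,0,-1.5],"dr":[0,0,0],"hand":36},{"offset":[0,0,-1.5],"dr":[0,0,0],"hand":36}])

```text
clock: 16.3
eef_pos: [600.1, 132.9, 130.1]
tool_rot: [-0.699, 0.093, -0.095, 0.703]
wrist_force: [3.0, 5.0, -3.6]
gripper_width: 36.2
```

Call:
apply_moves(commands=[{"offset":[0,0,-1],"dr":[0,0,0],"hand":36},{"offset":[0,0,-1],"dr":[0,0,0],"hand":36},{"offset":[0,0,-1],"dr":[0,0,0],"hand":36}])

```text
clock: 16.6
eef_pos: [599.3, 130.0, 130.1]
tool_rot: [-0.699, 0.093, -0.095, 0.703]
wrist_force: [3.3, 4.6, -4.4]
gripper_width: 36.0
```

Call:
apply_moves(commands=[{"offset":[0,0,-1],"dr":[0,0,0],"hand":36},{"offset":[0,0,-1],"dr":[0,0,0],"hand":36}])

```text
clock: 16.8
eef_pos: [598.8, 128.1, 130.1]
tool_rot: [-0.699, 0.093, -0.095, 0.703]
wrist_force: [2.4, 5.4, -4.3]
gripper_width: 36.3
```

Call:
apply_moves(commands=[{"offset":[0,0,-1],"dr":[0,0,0],"hand":36},{"offset":[0,0,-1],"dr":[0,0,0],"hand":36}])

```text
clock: 17.0
eef_pos: [598.3, 126.2, 130.1]
tool_rot: [-0.699, 0.093, -0.095, 0.703]
wrist_force: [2.7, 5.3, -4.2]
gripper_width: 36.2
```

```bash
python3 st.py
python3 - <<'E'
from h import *
n='side'
p,d=cap(n,n+'9');c=(slice(190,270),slice(230,330))
cv2.imwrite(f'pics/{n}9z.png',cv2.resize(p[c][:,:,::-1],None,fx=7,fy=7,interpolation=2))
E
```

```text
17.0 [598.3 126.2 130.1] 344.72 [ 0.36  0.66 -0.87  1.78  0.59  0.99  0.55] [ 2.74  5.26 -4.15] [ 1.02 -0.56 -0.02] 36.2
r 139.4856380747132 ang 74.93641904665726
```

View pics/side9z.png

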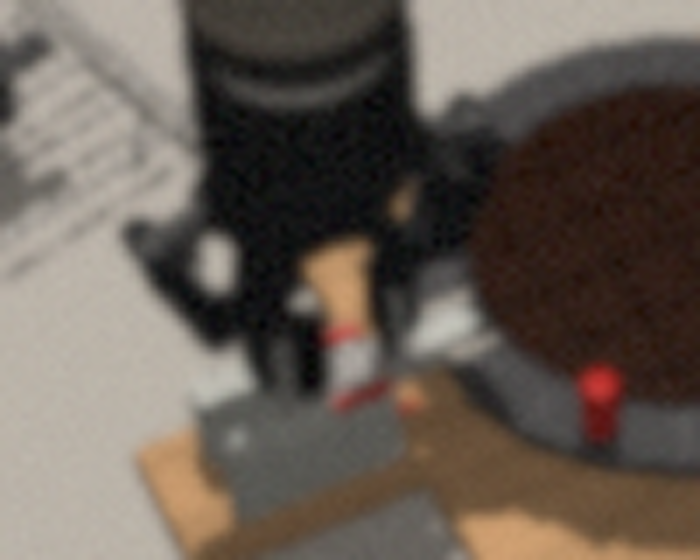

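Call:
apply_moves(commands=[{"offset":[0,0,-0.8],"dr":[0,0,0],"hand":36},{"offset":[0,0,-0.8],"dr":[0,0,0],"hand":36}])

```text
clock: 17.25
eef_pos: [597.8, 124.7, 130.1]
tool_rot: [-0.699, 0.093, -0.095, 0.703]
wrist_force: [2.4, 5.1, -3.1]
gripper_width: 36.0
```

Call:
apply_moves(commands=[{"offset":[0,0,-0.8],"dr":[0,0,0],"hand":36},{"offset":[0,0,-0.8],"dr":[0,0,0],"hand":36}])

```text
clock: 17.45
eef_pos: [597.4, 123.1, 130.1]
tool_rot: [-0.699, 0.093, -0.095, 0.703]
wrist_force: [2.6, 4.4, -4.5]
gripper_width: 36.0
```

Call:
apply_moves(commands=[{"offset":[0,0,-0.8],"dr":[0,0,0],"hand":36},{"offset":[0,0,-0.8],"dr":[0,0,0],"hand":36}])

```text
clock: 17.65
eef_pos: [597.2, 122.7, 130.1]
tool_rot: [-0.698, 0.093, -0.095, 0.704]
wrist_force: [4.4, 8.2, -7.6]
gripper_width: 36.0
```

Call:
apply_moves(commands=[{"offset":[0,0,-0.6],"dr":[0,0,0],"hand":36},{"offset":[0,0,0],"dr":[0,0,0],"hand":36}])

```text
clock: 17.85
eef_pos: [597.2, 122.7, 130.1]
tool_rot: [-0.698, 0.093, -0.095, 0.704]
wrist_force: [5.0, 8.6, -6.8]
gripper_width: 36.3
```

Call:
apply_moves(commands=[{"offset":[0,0,-0.6],"dr":[0,0,0],"hand":36},{"offset":[0,0,0],"dr":[0,0,0],"hand":36}])

```text
clock: 18.05
eef_pos: [597.1, 122.6, 130.1]
tool_rot: [-0.697, 0.092, -0.095, 0.704]
wrist_force: [4.9, 9.3, -8.6]
gripper_width: 35.7
```

Call:
apply_moves(commands=[{"offset":[0,0,-0.8],"dr":[0,0,0],"hand":36},{"offset":[0,0,0],"dr":[0,0,0],"hand":36}])

```text
clock: 18.25
eef_pos: [597.0, 122.4, 130.2]
tool_rot: [-0.697, 0.092, -0.095, 0.705]
wrist_force: [5.6, 10.6, -9.3]
gripper_width: 35.9
```

Call:
apply_moves(commands=[{"offset":[0,0,-0.6],"dr":[0,0,0],"hand":36},{"offset":[0,0,0],"dr":[0,0,0],"hand":36}])

```text
clock: 18.45
eef_pos: [597.0, 122.3, 130.2]
tool_rot: [-0.697, 0.092, -0.095, 0.705]
wrist_force: [6.1, 11.2, -9.2]
gripper_width: 36.3
```

```bash
python3 st.py
```

```text
18.45 [597.  122.3 130.2] 344.83 [ 0.37  0.65 -0.88  1.78  0.59  0.98  0.56] [ 6.09 11.17 -9.21] [ 2.2  -1.22 -0.03] 36.3
r 135.436642351088 ang 75.02300345628232
```

Call:
apply_moves(commands=[{"offset":[0,0,-0.6],"dr":[0,0,0],"hand":36},{"offset":[0,0,0],"dr":[0,0,0],"hand":36},{"offset":[0,0,0],"dr":[0,0,0],"hand":36}])

```text
clock: 18.75
eef_pos: [597.0, 122.2, 130.2]
tool_rot: [-0.696, 0.092, -0.095, 0.705]
wrist_force: [7.3, 12.0, -10.9]
gripper_width: 36.1
```

```bash
python3 st.py;python3 tin.py 10
```

```text
18.75 [597.  122.2 130.2] 344.85 [ 0.37  0.65 -0.88  1.79  0.59  0.98  0.56] [  7.31  11.98 -10.93] [ 2.33 -1.36 -0.05] 36.1
r 135.31225422459272 ang 75.02179627512183
top (array([561.01,  -9.83,  74.34]), np.float64(0.02), 2)
side (array([557.83,  -6.53,  74.01]), np.float64(0.37), 3)
```

View pics/side10z.png

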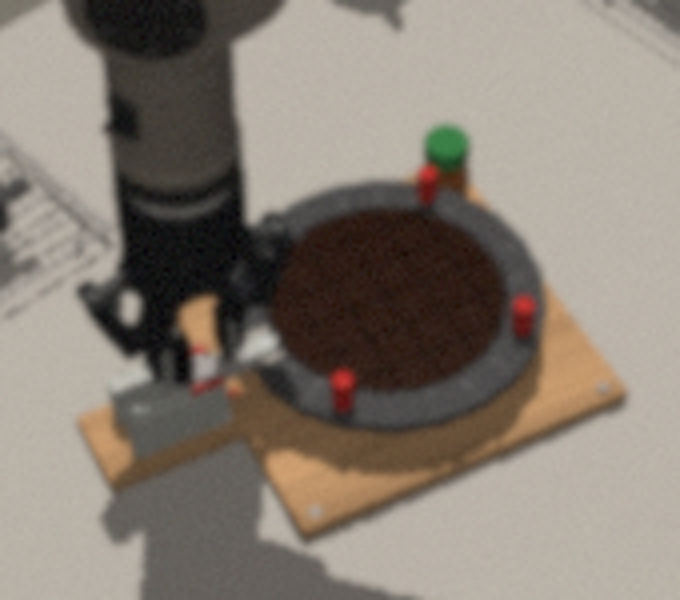

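Call:
apply_moves(commands=[{"offset":[0,0,2],"dr":[0,0,0],"hand":36},{"offset":[0,0,2],"dr":[0,0,0],"hand":36},{"offset":[0,0,2],"dr":[0,0,0],"hand":36},{"offset":[0,0,2],"dr":[0,0,0],"hand":36},{"offset":[0,0,0],"dr":[0,0,0],"hand":36},{"offset":[0,0,0],"dr":[0,0,0],"hand":36}])

```text
clock: 19.45
eef_pos: [597.6, 123.4, 129.9]
tool_rot: [0.701, -0.095, 0.095, -0.701]
wrist_force: [-1.1, 0.7, 0.3]
gripper_width: 36.2
```

```bash
python3 st.py
```

```text
19.45 [597.6 123.4 129.9] 344.61 [ 0.36  0.66 -0.87  1.78  0.59  0.99  0.55] [-1.07  0.72  0.28] [0.27 0.07 0.  ] 36.2
r 136.59650637482807 ang 74.8961796154791
```

Call:
apply_moves(commands=[{"offset":[0,0,2],"dr":[0,0,0],"hand":38},{"offset":[0,0,2],"dr":[0,0,0],"hand":38},{"offset":[0,0,2],"dr":[0,0,0],"hand":40},{"offset":[0,0,0],"dr":[0,0,0],"hand":40},{"offset":[0,-4,0],"dr":[0,0,0],"hand":40},{"offset":[0,-8,0],"dr":[0,0,0],"hand":40}])

```text
clock: 20.05
eef_pos: [598.9, 129.2, 141.7]
tool_rot: [0.701, -0.095, 0.094, -0.701]
wrist_force: [-0.7, 0.3, 0.8]
gripper_width: 39.7
```

Call:
apply_moves(commands=[{"offset":[0,-15,0],"dr":[0,0,0],"hand":40},{"offset":[0,-25,0],"dr":[0,0,0],"hand":40},{"offset":[0,-30,0],"dr":[0,0,0],"hand":40},{"offset":[0,-30,0],"dr":[0,0,0],"hand":40},{"offset":[20,-10,25],"dr":[0,0,0],"hand":40},{"offset":[25,0,30],"dr":[0,0,0],"hand":40},{"offset":[25,0,35],"dr":[0,0,0],"hand":40},{"offset":[25,0,35],"dr":[0,0,0],"hand":40},{"offset":[10,0,20],"dr":[0,0,0],"hand":40},{"offset":[0,0,0],"dr":[0,0,0],"hand":40}])

```text
clock: 21.05
eef_pos: [739.4, 245.2, 252.5]
tool_rot: [-0.699, 0.094, -0.093, 0.702]
wrist_force: [0.1, 0.8, -0.1]
gripper_width: 39.9
```

```bash
python3 st.py;python3 tin.py 11
python3 - <<'E'
from h import *
p=cv2.imread('pics/top11.png').astype(int);m=p[180:215,250:290].max(2)<70;ys,xs=np.nonzero(m);print(list(zip(xs+250,ys+180)))
E
```

```text
21.05 [739.4 245.2 252.5] 344.79 [ 0.08  0.8  -0.86  1.2   0.58  1.38  0.59] [ 0.09  0.83 -0.06] [-0.   -0.02 -0.05] 39.9
r 309.59407611073357 ang 55.043090225847344
top (array([561.  ,  -9.83,  74.36]), np.float64(0.02), 3)
side (array([557.29,  -6.15,  74.21]), np.float64(0.57), 4)
[(np.int64(289), np.int64(209)), (np.int64(288), np.int64(210)), (np.int64(289), np.int64(210)), (np.int64(288), np.int64(211)), (np.int64(289), np.int64(211)), (np.int64(286), np.int64(212)), (np.int64(287), np.int64(212)), (np.int64(288), np.int64(212)), (np.int64(286), np.int64(213)), (np.int64(287), np.int64(213)), (np.int64(285), np.int64(214))]
```

View pics/side11z.png

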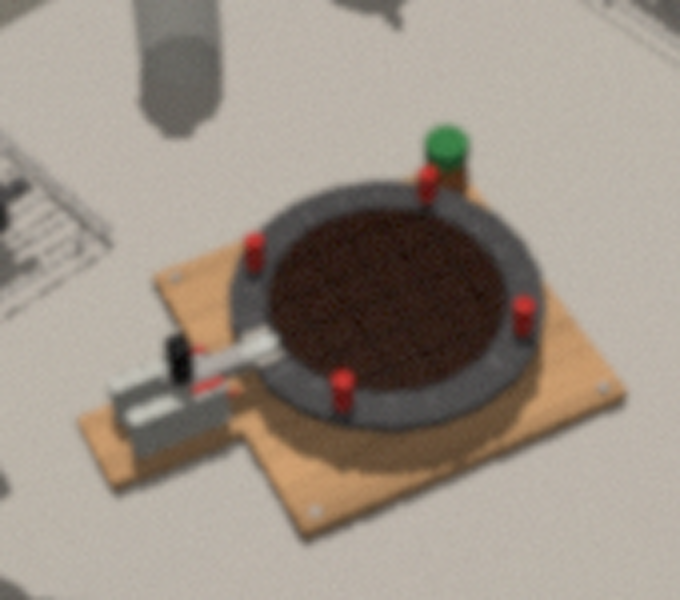

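View pics/top11z.png

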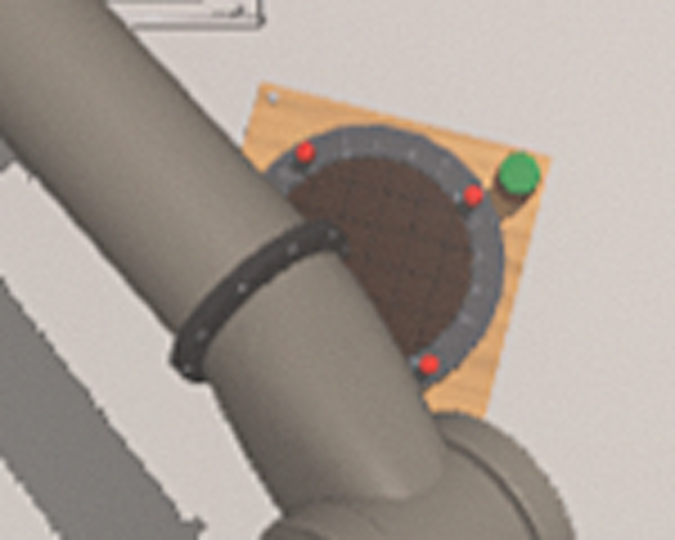

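```bash
python3 -c "
from rig import bot
print(bot.hand_in(),bot.sense()['clock'])"
```

```text
the job is handed in; nothing more can be done
the job is handed in; nothing more can be done
```

I turned the tin about 138° counter-clockwise with the fingers straddling one stud, at about 2–3 N. The notch then faced the red mark, and I slid the bolt in from its knob. It met the tin's wall with the knob about 141 mm from the nest's centre, estimated from the arm's position. I pressed to about 13.5 N along the bolt's axis, backed off and withdrew the hand. The job was handed in at about 21 s.

- **Alignment:** the last top picture puts the notch at 74.4° and the side picture at 74.2°. The bolt's axis came out at 74–75°, depending on what I measured from, so they agree within the 2 mm the nose can draw in. The two cameras still place the tin's centre a few mm apart.
- **Clamping:** the force rose steadily from the 6 N sliding friction to 13.5 N, with almost no further movement and no jam at the rim. The tin's fit did not change after I withdrew. The last side picture shows the tongue seated in the notch.
- **Surroundings:** the jar and the tin look undisturbed, and the wrist force read near zero after the hand left.
- **Not checked:** the arm hid the bolt in the last top picture, so its final position rests on the side picture and the felt force. I did not push on the tin afterwards to test that it cannot turn or rattle.

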